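Call a refill for the empty pick bin

TASK

One of the three blue bins in the sloping rack has run empty, and which one differs each time. Turn the red-knobbed call lever to the mark of that bin's lane (left, middle or right, in the lane's tag colour), and bring the empty bin to the empties place: set it down gently, level, lined up lengthwise with the yellow mat and in the middle of the cardboard pads on it, without dropping or pressing it. Leave the two bins that still hold modules where they are.

Things in the scene. Friction and masses are not known exactly. Their poses are not given: they have to be found in the camera images.
- rack: Aluminium three-lane rack on yellow pipe legs, fixed. Origin on the table under its centre; +x to its high back, +y to its left lane. Lanes 106 mm wide at y = 110, 0, -110 mm slope 30 deg down to -x. Above the lane floor: front stop 15 mm, dividers 22 mm high. A pipe crosses at x = 115, 240 mm above the table.
- lane_left (a point): Point on the sloping floor of the left lane of the rack (+y, tag red), where the centre of a bin's underside rests. Axes as the rack.
- lane_mid (a point): Point on the sloping floor of the middle lane of the rack (y = 0, tag yellow), where the centre of a bin's underside rests. Axes as the rack.
- lane_right (a point): Point on the sloping floor of the right lane of the rack (-y, tag green), where the centre of a bin's underside rests. Axes as the rack.
- bin_a: bin_a is one of three identical blue bins, 140 (x) x 90 (y) x 75 mm, 150 g empty, loose; starts in a lane tilted 30 deg, front low, against the stop. Origin: centre of underside; z out of its mouth, +x to its back. Grip its front lip: 10 mm thick (x -72 to -62), 90 wide, from 35 to 51 mm up. Sides 4 thick, 51 high for x < -12, else 75. Floor 4 mm.
- bin_b: bin_b is one of three identical blue bins, 140 (x) x 90 (y) x 75 mm, 150 g empty, loose; starts in a lane tilted 30 deg, front low, against the stop. Origin: centre of underside; z out of its mouth, +x to its back. Grip its front lip: 10 mm thick (x -72 to -62), 90 wide, from 35 to 51 mm up. Sides 4 thick, 51 high for x < -12, else 75. Floor 4 mm.
- bin_c: bin_c is one of three identical blue bins, 140 (x) x 90 (y) x 75 mm, 150 g empty, loose; starts in a lane tilted 30 deg, front low, against the stop. Origin: centre of underside; z out of its mouth, +x to its back. Grip its front lip: 10 mm thick (x -72 to -62), 90 wide, from 35 to 51 mm up. Sides 4 thick, 51 high for x < -12, else 75. Floor 4 mm.
- module_1: A white switch module, 24 (x) x 44 (y) x 24 mm, 35 g, loose, lying on the floor of one of the bins. Origin: centre of its underside.
- module_2: A white switch module, 24 (x) x 44 (y) x 24 mm, 35 g, loose, lying on the floor of one of the bins. Origin: centre of its underside.
- module_3: A white switch module, 24 (x) x 44 (y) x 24 mm, 35 g, loose, lying on the floor of one of the bins. Origin: centre of its underside.
- module_4: A white switch module, 24 (x) x 44 (y) x 24 mm, 35 g, loose, lying on the floor of one of the bins. Origin: centre of its underside.
- mat: Empties place: yellow mat 240 (x) x 200 (y) x 4 mm, fixed, left or right of the rack. Origin: centre of underside. Square in its middle is a fixed stack of springy cardboard pads, 200 (x) x 160 (y) mm; its top is 6 to 66 mm above the table, different each time and not reported. A bin stands on it with its x axis along the mat's x, either way round.
- call_station: Grey base plate of the call lever, 150 x 210 x 12 mm, fixed, on the other side of the rack from the mat. Origin on the table under the pivot; plate from x = -45 to 105 mm. Marks 86 mm from the pivot: red (left lane) 0.6 rad left (+y) of its x axis, yellow (middle) on the axis, green (right lane) 0.6 rad right, black (parked) 1.25 rad right.
- call_lever (a joint): Angle of the call lever about the vertical pivot, rad; 0 = along the base plate's +x, positive towards +y (counter-clockwise from above). Marks: left lane +0.6, middle 0, right lane -0.6; starts parked near -1.25. It stays where it is left; stops at -1.4 and +1.0.
- lever_knob (a point): Point on the axis of the upright red knob (22 mm across, its top 68 mm above the table, its grip from 32 to 68 mm) at the lever's end, 85 mm from the pivot, 50 mm above the table.
- lever_pivot (a point): Point on the lever's vertical pivot axis, 50 mm above the table.
Things that resemble listed ones, but are neither listed nor needed, are in the scene too. Leave any black or purple look-alike of the module_1 alone. What is shaped like the module_3 but black is not meant.

How it is judged:
By the outcome, as a careful person would: the job done as asked, in the order asked, and still so for the second after the job is handed in, with the robot touching nothing.
It also fails if it takes over 67 s, if anything falls off the work surface, if the arm or the gripper's body presses on something with over 40 N, if the wrist force passes 120 N, or if a joint passes its speed limit or range.

ROBOT

A 6-joint arm with a two-finger parallel gripper is mounted at the origin on the work surface. World frame = base frame: x ahead of the robot, y to its left, z up, the work surface at z = 0. Lengths are in mm, angles in degrees, forces in N, time in s.
With the tool pointing down it reaches from about 300 to 850 mm from the base axis. Payload 4.2 kg.
Tool frame: the origin (TCP) lies midway between the tips of the shut fingers; the grasp point (between the pads) lies env.hold_point_z behind it (env.hold_point_z is the distance from the TCP to the grasp point, in mm); z points along the fingers, y is the line along which they close (so a half turn about z gives the same grasp; the last joint's range is limited). The gripper opens to 91 mm and grips with 3 to 60 N. Pads are 32 mm wide; open, the fingers measure 118 mm over their backs; the gripper's body (76 mm by 178 mm) begins 60 mm behind the grasp point.
Start: joints at [-64.859, 18.312, 89.639, -0, 72.044, -1.146], TCP at [254.657, -515.551, 213.976] pointing down, gripper open.
Joint ranges: [-177.97, 177.97], [-48.28, 115.42], [12.27, 149.76], [-77.06, 257.06], [2.81, 150.46], [-146.56, 146.56]. Speed limits (degrees/s): [147.25, 147.25, 180, 180, 180, 180].

INTERFACE

Orientations are given as [roll, pitch, yaw] about the fixed x, y, z axes, in that order (R = Rz(yaw) Ry(pitch) Rx(roll)).
In Python, from workcell import env, viewer, spotter gives the robot as it stands.
- The arm moves only by the tool apply_moves, never from a script. Its arguments are lists of equal length, an entry for each row: "delta_pos": the shift along the world's x, y, z normalised to -1 to 1, where 1 is 120 mm, a list of three; "rot": the turn, a rotation vector about the world's x, y, z normalised to -1 to 1, where 1 is 1.5 rad, a list of three; "hand": the opening, from 0 (shut) to 1 (fully open). A call has 1 to 10 rows; each row is the pose to reach, as a shift and turn from the pose commanded when the call began; what a row does not reach only later rows make up. A row lasts 1/12 s, in which the tool goes at most 41.7 mm and 7.16 degrees, less where a joint would pass 70% of its speed; a pose out of reach is approached as far as the arm can. A call with a number of a shift or a turn outside -1 to 1 is refused whole. A call with a gripper value outside its range is refused whole. The fingers move at their own pace and stop on an object; "newtons" is the grip in N (left out, the last holds). Time passes only in rows, so rows that repeat a pose let the fingers close. It gives the time, the measured TCP pose, the force, the opening and the grip force at its end, in the units of the state.
- env.state(): the state, without advancing time (a new reading comes with each control period).
- viewer.grab_frame(name): name is "side" or "top"; returns a dict with "pixels" (420x560x3 uint8, red, green, blue), "camera_matrix" (3x3 intrinsics, pixels), "k1" (the pictures are not rectified: a ray, as slopes to the right and down, at radius r is drawn at 1 + k1 r^2 times it, then the intrinsics apply), "R" (3x3) and "t" (3): a world point X has camera coordinates R X + t. Camera axes: x right, y down, z forward; pixel columns grow to the right and rows downward; lengths in mm; the calibration is good to about 2 mm. A picture is of the moment at which its call begins. There is no depth.
- env.job_done(): hands the job in; it is judged then, once.
Trained networks look in a picture, given as the dict that the camera call returned (one of the last four; its "shot" number tells which), for a name from the list of things; names that differ only in an ending like _2 or _b are one class to them, and where a whole thing is asked for, a point or a joint stands for the part that bears it (a point fixed in the world has none). Each returns a list of dicts, best first, with "score" (0 to 1); they miss things now and then, are a little off and sometimes report something else, mostly with a low value. They report only what shows in the picture. A call takes as long as a camera call. They do not tell look-alikes from the thing itself.
- spotter.trace(picture, query): "mask" (420x560 bool, what is visible of it) and "box" ([centre column, centre row, width, height] in pixels, round what is visible of it).
- spotter.landmark_of(picture, query): "position" ([column, row] in pixels: a listed point, or the origin of a listed thing).
The state is a dict: "time_s": time; "qpos": joint angles; "qvel": joint speeds; "effort": joint torques, N m; "ee_pos": TCP position; "ee_rot": TCP orientation; "force": force on the tool from outside, world axes, zero at the start; "torque": the same for the moment, N m; "gripper_width": finger opening in mm; "gripper_force": force on a finger pad.
Only numpy, scipy, OpenCV 4.12 (cv2) and the standard library are available. Lean on these libraries where they do the work, as an engineer would, in place of code of your own. Each camera call takes 0.05 s, during which the arm holds its last target. There are 200 camera calls.

## Working session

There is one attempt and no reset: what is moved stays moved. The work goes in short steps, Python scripts to look and compute and a tool call to move; the robot and the scene stay as the last step left them, time stands still between calls to the robot, and variables do not carry over. Pictures are saved under pics/ and viewed, at most 10 in all, crops included, and the job is handed in when it is done.

Besides the shell and the picture viewer there is one more tool, called in YAML: its name, and indented under it one key for each argument. apply_moves: Moves the arm, as the interface text tells. Its arguments: {"type":"object","properties":{"delta_pos":{"type":"array"},"rot":{"type":"array"},"hand":{"type":"array"},"newtons":{"type":"number"}},"required":["delta_pos","rot","hand"]}

```bash
mkdir -p pics; ls; cat > h.py <<'E'
import numpy as np, cv2
from workcell import env, viewer, spotter
def grab(n,save=None):
    p=viewer.grab_frame(n)
    if save: cv2.imwrite('pics/'+save,p['pixels'][:,:,::-1])
    return p
def ray(p,uv):
    K=np.array(p['camera_matrix']);R=np.array(p['R']);t=np.array(p['t'])
    d=np.array([(uv[0]-K[0,2])/K[0,0],(uv[1]-K[1,2])/K[1,1]]);u=d.copy()
    for _ in range(30): u=d/(1+p['k1']*(u@u))
    return -R.T@t, R.T@np.array([u[0],u[1],1])
def atz(p,uv,z):
    c,d=ray(p,uv); return c+d*(z-c[2])/d[2]
def proj(p,X):
    K=np.array(p['camera_matrix']);c=np.array(p['R'])@np.array(X,float)+np.array(p['t'])
    u=c[:2]/c[2];u=u*(1+p['k1']*(u@u));return K[:2,:2]@u+K[:2,2]
def tri(p1,a,p2,b):
    A=np.zeros((3,3));v=np.zeros(3)
    rs=[ray(p1,a),ray(p2,b)]
    for c,d in rs:
        d=d/np.linalg.norm(d);M=np.eye(3)-np.outer(d,d);A+=M;v+=M@c
    X=np.linalg.solve(A,v)
    return X,[np.linalg.norm(np.cross(X-c,d/np.linalg.norm(d))) for c,d in rs]
E
python3 - <<'E'
from h import *
np.set_printoptions(precision=1,suppress=True)
s=grab('side','s0.png');t=grab('top','t0.png')
print(env.hold_point_z,env.state())
for n in ['rack','lane_left','lane_mid','lane_right','bin_a','module_1','mat','call_station','lever_knob','lever_pivot']:
    for k,p in (('s',s),('t',t)):
        for r in spotter.landmark_of(p,n)[:4]:print(n,k,np.array(r['position']),round(r['score'],2))
for p in (s,t):print(-np.array(p['R']).T@p['t'],np.array(p['R'])[2])
E
```

```text
pics
18.8 {'time_s': 0.1, 'qpos': array([-64.9,  18.3,  89.7,   0. ,  72. ,  -1.1]), 'qvel': array([-0. , -0.1, -0.3, -0.1, -0. ,  0. ]), 'effort': array([ -0. , -41.3, -23.3,   0.1,   0. ,  -0. ]), 'ee_pos': array([ 254.5, -515.1,  213.2]), 'ee_rot': array([-179.9,   -0. ,   26.3]), 'force': array([0.8, 0.5, 0.1]), 'torque': array([-0., -0.,  0.]), 'gripper_force': 0.0, 'gripper_width': 91.05114569077999}
lane_right t [228.3 222.7] 0.31
bin_a s [292.2 176.7] 0.9
bin_a s [260.  250.4] 0.86
bin_a s [276.9 212.8] 0.72
bin_a t [289.5 217.1] 0.93
bin_a t [238.9 216.5] 0.78
module_1 s [322.  334.5] 0.84
module_1 s [173.4 274.4] 0.71
module_1 s [278.4 259.4] 0.69
module_1 s [262.  250.4] 0.65
module_1 t [184.9 287.2] 0.67
module_1 t [242.8 231.9] 0.63
module_1 t [228.6 224.2] 0.63
module_1 t [237.4 213. ] 0.62
mat s [346.  147.2] 0.7
mat t [432.6 281.4] 0.97
call_station s [255.3 374. ] 0.89
call_station s [347.5 148.8] 0.69
call_station s [260.1 249.1] 0.35
call_station t [140.7 231.8] 0.59
call_station t [243.1 235.5] 0.19
lever_knob s [262.3 325. ] 0.87
lever_knob t [174.  229.2] 0.62
lever_pivot s [256.5 362.1] 0.89
lever_pivot t [131.9 229.6] 0.98
lever_pivot t [288.1 239.6] 0.62
[ 319.1  758.5 1014. ] [ 0.2 -0.6 -0.8]
[349.7  14.7 924.4] [ 0.2  0.  -1. ]
```

View pics/s0.png

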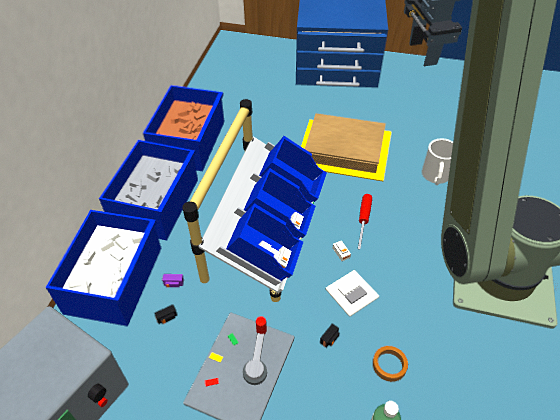

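View pics/t0.png

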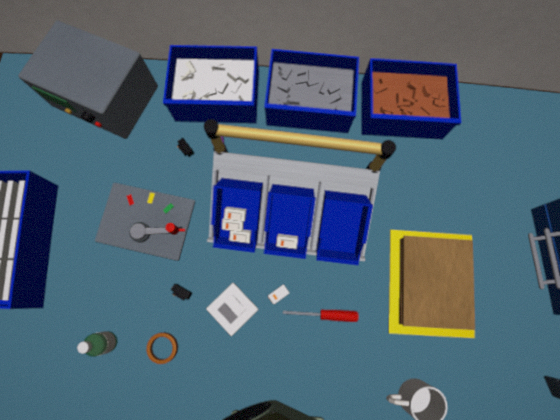

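The right lane's bin, at top-view (343,227), is empty. The left bin holds 3 modules and the middle bin 1. The mat is on the right at (432,284), and the lever station is on the left with its pivot at about (139,232) and knob at (174,229).

```bash
python3 - <<'E'
from h import *
np.set_printoptions(precision=1,suppress=True)
s=grab('side');t=grab('top')
def crop(p,x,y,w,h,k,n):
    cv2.imwrite('pics/'+n,cv2.resize(p['pixels'][y:y+h,x:x+w,::-1],None,fx=k,fy=k,interpolation=cv2.INTER_CUBIC))
crop(t,200,110,200,150,4,'tc.png'); crop(s,220,80,200,150,4,'sc.png')
def comp(p,lo,hi,roi):
    hsv=cv2.cvtColor(p['pixels'],cv2.COLOR_RGB2HSV);m=cv2.inRange(hsv,lo,hi)
    z=np.zeros_like(m);x,y,w,h=roi;z[y:y+h,x:x+w]=m[y:y+h,x:x+w];return z
# marks
for nm,lo,hi in(('red',(0,150,100),(8,255,255)),('yel',(22,150,100),(35,255,255)),('grn',(45,120,60),(80,255,255))):
    for p,roi in((t,(95,180,100,80)),(s,(185,310,110,110))):
        m=comp(p,lo,hi,roi);n,_,st,c=cv2.connectedComponentsWithStats(m)
        for i in range(1,n):
            if st[i,4]>8: print(nm,'t' if p is t else 's',c[i],st[i,2:],atz(p,c[i],12),atz(p,c[i],50))
# mat + pad
for p,nm,roi in((t,'t',(380,220,110,125)),(s,'s',(295,100,105,90))):
    y=comp(p,(22,150,90),(34,255,255),roi);b=comp(p,(8,60,60),(21,200,255),roi)
    for m,z in((y|b,4),(b,40)):
        c=np.vstack(cv2.findContours(m,cv2.RETR_EXTERNAL,cv2.CHAIN_APPROX_NONE)[0]) if 0 else max(cv2.findContours(m,cv2.RETR_EXTERNAL,cv2.CHAIN_APPROX_NONE)[0],key=cv2.contourArea)
        q=cv2.approxPolyDP(cv2.convexHull(c),3,True)[:,0]
        print(nm,z,[(tuple(int(a) for a in u),atz(p,u,z)) for u in q])
E
```

```text
red t [129.7 199.5] [ 6 10 39] [553.5 397.   12. ] [545. 381.  50.]
red t [170.1 227.2] [ 9  9 65] [494.1 288.3  12. ] [488.1 276.9  50. ]
red t [179.9 229.2] [ 5  3 12] [491.  264.2  12. ] [485.1 253.8  50. ]
red s [260.6 324.9] [ 10  17 140] [491.4 256.3  12. ] [484.9 275.4  50. ]
red s [211.2 381.6] [14  8 77] [552.8 397.5  12. ] [544.  411.2  50. ]
yel t [150.6 197.5] [ 6 10 44] [562.3 346.5  12. ] [553.5 332.6  50. ]
yel s [215.5 357. ] [14  9 70] [561.1 347.5  12. ] [551.9 363.1  50. ]
grn t [168.  207.8] [ 9  9 46] [540.5 300.2  12. ] [532.5 288.3  50. ]
grn s [232.6 338.9] [10 12 67] [539.5 301.3  12. ] [531.1 318.6  50. ]
t 4 [((391, 230), array([ 531.1, -237.4,    4. ])), ((471, 236), array([ 531.5, -433.7,    4. ])), ((473, 337), array([ 296. , -434.3,    4. ])), ((389, 332), array([ 294.9, -238.3,    4. ]))]
t 40 [((405, 236), array([ 512.5, -260.3,   40. ])), ((471, 241), array([ 512.6, -415.8,   40. ])), ((473, 329), array([ 315.3, -416.9,   40. ])), ((400, 322), array([ 320. , -252.2,   40. ])), ((401, 249), array([ 481.7, -251.4,   40. ]))]
s 4 [((309, 120), array([ 532.3, -427.6,    4. ])), ((322, 114), array([ 500.3, -463.5,    4. ])), ((384, 123), array([ 316.6, -464.9,    4. ])), ((390, 135), array([ 293.8, -416.5,    4. ])), ((383, 179), array([ 292.1, -238.4,    4. ])), ((319, 167), array([ 465. , -242.5,    4. ])), ((301, 146), array([ 530.7, -312.4,    4. ]))]
s 40 [((315, 114), array([ 513.4, -415.3,   40. ])), ((384, 123), array([ 316.7, -421.3,   40. ])), ((375, 172), array([ 316., -223.,   40.])), ((315, 161), array([ 474.5, -226.3,   40. ])), ((305, 148), array([ 510.9, -269. ,   40. ]))]
```

View pics/tc.png

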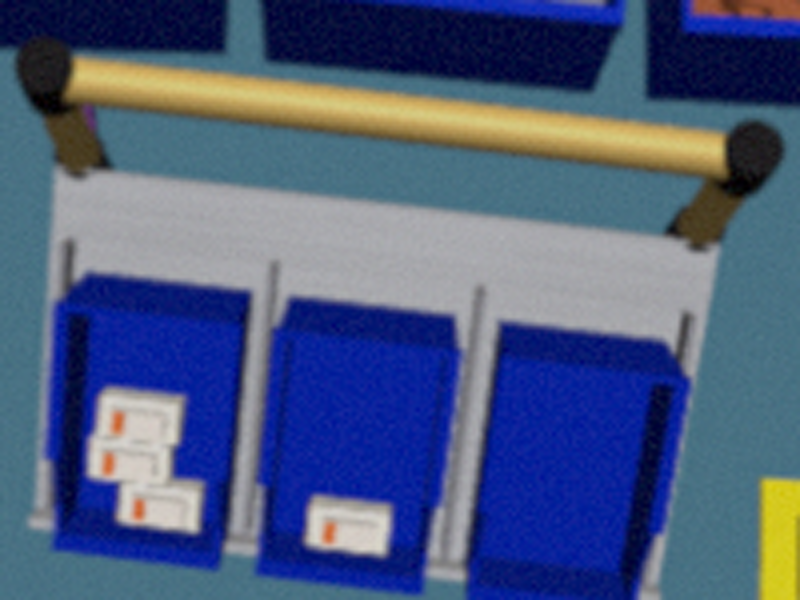

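View pics/sc.png

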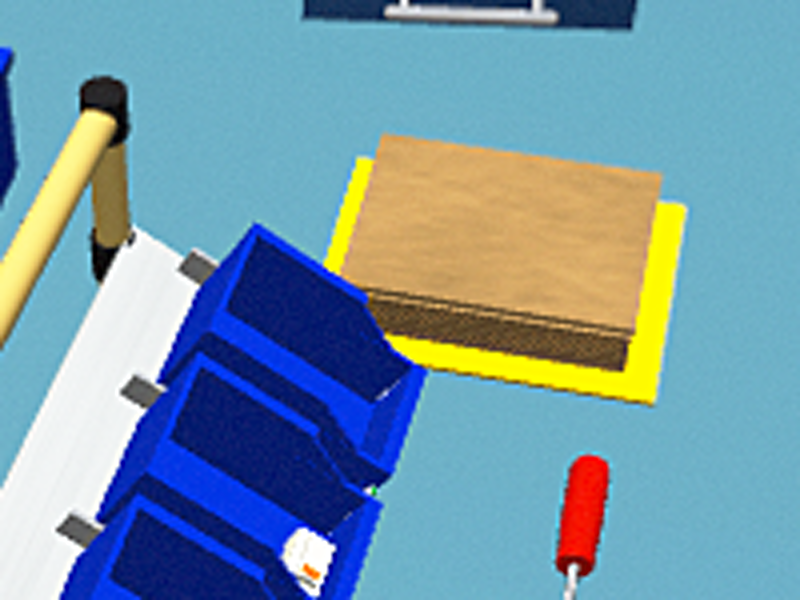

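The crops show the right bin's corners clearly. Top crop: back rim right at (688,378). Side crop: back-right rim at (258,225), front-right lip at (427,370), pad-top corners at (383,135), (662,173), (632,330) and (342,275). I'll fit the bin pose and pad height, then overlay the result.

```bash
cat > fit.py <<'E'
from h import *
from scipy.optimize import least_squares
from scipy.spatial.transform import Rotation as Ro
np.set_printoptions(precision=1,suppress=True)
s=grab('side');t=grab('top')
T=lambda u,v:(200+u/4,110+v/4); S=lambda u,v:(220+u/4,80+v/4)
def X(q,P,pitch=-30): return Ro.from_euler('xyz',[0,pitch,q[3]],degrees=True).apply(P)+q[:3]
# +x of bin up => pitch -30
obs=[(t,(70,-45,75),T(688,378)),(t,(70,-45,0),T(665,343)),(t,(70,45,0),T(500,323)),(t,(-72,45,51),(317,260)),(t,(-72,-45,51),(358.5,263.5)),
(s,(70,-45,75),S(258,225)),(s,(-72,-45,51),S(427,370)),(s,(-72,45,51),S(392,478)),(s,(-12,-45,75),S(365,298))]
f=lambda q:np.concatenate([proj(p,X(q,np.array(P,float)))-o for p,P,o in obs])
r=least_squares(f,[450,-120,80,0],loss='soft_l1');print('bin',r.x);print(r.fun.reshape(-1,2))
ob2=[(t,(100,80),(405,236)),(t,(100,-80),(471.5,240.5)),(t,(-100,-80),(473.5,329)),(t,(-100,80),(400,322.5)),
(s,(100,-80),S(383,135)),(s,(-100,-80),S(662,173)),(s,(-100,80),S(632,330)),(s,(100,80),S(342,275))]
def g(q):
    c,n=np.cos(q[3]),np.sin(q[3])
    return np.concatenate([proj(p,(q[0]+c*a-n*b,q[1]+n*a+c*b,q[2]))-o for p,(a,b),o in ob2])
r2=least_squares(g,[413,-336,40,0],loss='soft_l1');print('pad',r2.x[:3],np.degrees(r2.x[3]));print(r2.fun.reshape(-1,2))
E_=[((-72,y,51),(-12,y,51)) for y in(45,-45)]+[((-12,y,51),(-12,y,75)) for y in(45,-45)]+[((-12,y,75),(70,y,75)) for y in(45,-45)]+[((-72,45,51),(-72,-45,51)),((70,45,75),(70,-45,75)),((70,45,0),(70,-45,0)),((-62,45,51),(-62,-45,51))]
ims=[]
for p,(x,y) in((t,(300,180)),(s,(240,120))):
    w,h=100,100;im=cv2.resize(p['pixels'][y:y+h,x:x+w,::-1],None,fx=4,fy=4,interpolation=cv2.INTER_CUBIC)
    for a,b in E_:
        A,B=[tuple(int(v) for v in (proj(p,X(r.x,np.array(e,float)))-(x,y)+.5)*4) for e in(a,b)];cv2.line(im,A,B,(255,255,255),1)
    ims.append(im)
cv2.imwrite('pics/ov.png',np.hstack(ims))
E
python3 fit.py
```

```text
bin [ 522.1 -105.6   77.3   -2.4]
[[ 0.1  0.8]
 [ 0.1 -0.2]
 [-0.1 -0.1]
 [-0.2  0.5]
 [ 0.1  2. ]
 [-1.5  0.1]
 [-0.7  0.1]
 [-0.6 -0.7]
 [-0.   0.1]]
pad [ 413.3 -336.4   43.2] -0.36547342973465496
[[-1.  -0.9]
 [ 0.7  0.3]
 [-0.3  1.2]
 [ 2.   2.6]
 [-0.4 -1. ]
 [-0.2  0.3]
 [-0.4  0.1]
 [-2.5  1.2]]
```

View pics/ov.png

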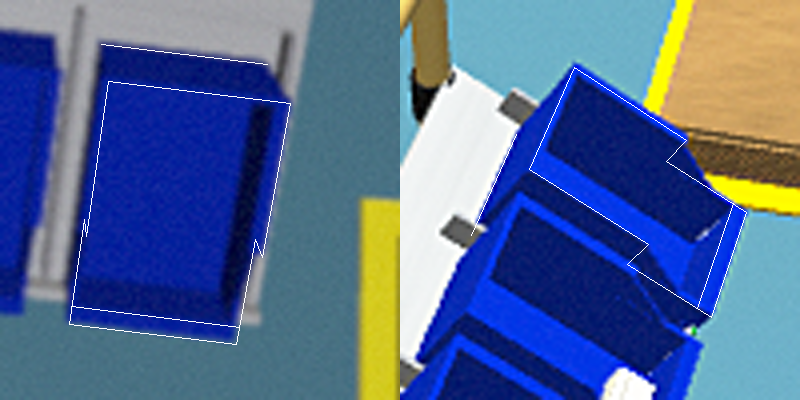

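apply_moves:
  delta_pos:
    - [0,0,0.2]
    - [0,0,0.2]
  rot:
    - [0,0,0]
    - [0,0,0]
  hand: [0.6,0.6]
  newtons: 10

```text
time_s: 1.47
ee_pos: [255.5, -517.2, 241.3]
ee_rot: [179.6, 0.0, 26.3]
force: [0.7, -0.2, 1.5]
gripper_width: 80.9
gripper_force: 0.0
```

The overlay matches the bin outline in both views: bin origin (522,-106,77), yaw about -2.4°, pad top about 43 mm. Next I'll move over the lever knob at about (485.5,275.5).

apply_moves:
  delta_pos:
    - [0.09,0.314,0.1]
    - [0.183,0.628,0.1]
    - [0.274,0.942,0.1]
  rot:
    - [0,0,0.039]
    - [0,0,0.078]
    - [0,0,0.116]
  hand: [0.6,0.6,0.6]

```text
time_s: 1.72
ee_pos: [287.8, -401.8, 250.0]
ee_rot: [179.9, -0.0, 36.3]
force: [1.1, 0.6, -0.7]
gripper_width: 60.6
gripper_force: 0.0
```

apply_moves:
  delta_pos:
    - [0.09,0.314,0]
    - [0.183,0.628,0]
    - [0.274,0.942,0]
  rot:
    - [0,0,0.039]
    - [0,0,0.078]
    - [0,0,0.116]
  hand: [0.6,0.6,0.6]

```text
time_s: 1.97
ee_pos: [320.5, -287.7, 249.8]
ee_rot: [180.0, -0.0, 46.3]
force: [1.3, -0.1, 0.3]
gripper_width: 54.3
gripper_force: 0.0
```

apply_moves:
  delta_pos:
    - [0.09,0.314,0]
    - [0.183,0.628,0]
    - [0.274,0.942,0]
  rot:
    - [0,0,0.039]
    - [0,0,0.078]
    - [0,0,0.116]
  hand: [0.6,0.6,0.6]

```text
time_s: 2.22
ee_pos: [353.3, -174.7, 249.9]
ee_rot: [179.9, -0.0, 56.3]
force: [0.9, -0.7, 0.8]
gripper_width: 54.8
gripper_force: 0.0
```

apply_moves:
  delta_pos:
    - [0.09,0.314,0]
    - [0.183,0.628,0]
    - [0.274,0.942,0]
  rot:
    - [0,0,0.039]
    - [0,0,0.078]
    - [0,0,0.116]
  hand: [0.6,0.6,0.6]

```text
time_s: 2.47
ee_pos: [386.2, -61.6, 250.0]
ee_rot: [179.9, -0.0, 66.3]
force: [0.2, -0.9, 0.6]
gripper_width: 54.9
gripper_force: 0.0
```

apply_moves:
  delta_pos:
    - [0.09,0.314,0]
    - [0.183,0.628,0]
    - [0.274,0.942,0]
  rot:
    - [0,0,0.039]
    - [0,0,0.078]
    - [0,0,0.116]
  hand: [0.6,0.6,0.6]

```text
time_s: 2.72
ee_pos: [419.2, 51.7, 250.0]
ee_rot: [179.9, -0.0, 76.3]
force: [-0.2, -1.3, 1.4]
gripper_width: 54.5
gripper_force: 0.0
```

apply_moves:
  delta_pos:
    - [0.09,0.314,0]
    - [0.183,0.628,0]
    - [0.274,0.942,0]
  rot:
    - [0,0,0.039]
    - [0,0,0.078]
    - [0,0,0.116]
  hand: [0.6,0.6,0.6]

```text
time_s: 2.97
ee_pos: [452.0, 164.8, 249.8]
ee_rot: [180.0, -0.0, 86.3]
force: [0.9, -1.0, -0.0]
gripper_width: 54.8
gripper_force: 0.0
```

apply_moves:
  delta_pos:
    - [0.09,0.314,0]
    - [0.183,0.628,0]
    - [0.274,0.942,0]
    - [0.274,0.942,0]
    - [0.274,0.942,0]
    - [0.274,0.942,0]
  rot:
    - [0,0,0.039]
    - [0,0,0.078]
    - [0,0,0.116]
    - [0,0,0.116]
    - [0,0,0.116]
    - [0,0,0.116]
  hand: [0.6,0.6,0.6,0.6,0.6,0.6]

```text
time_s: 3.47
ee_pos: [484.4, 275.3, 249.4]
ee_rot: [-179.9, 0.1, 96.1]
force: [-0.2, -0.5, 0.8]
gripper_width: 54.7
gripper_force: 0.0
```

apply_moves:
  delta_pos:
    - [0,0,-0.3]
    - [0,0,-0.6]
    - [0,0,-0.9]
  rot:
    - [0,0,0]
    - [0,0,0]
    - [0,0,0]
  hand: [0.6,0.6,0.6]

```text
time_s: 3.72
ee_pos: [484.9, 274.2, 141.8]
ee_rot: [179.8, -0.0, 95.9]
force: [0.3, 0.2, 0.0]
gripper_width: 54.9
gripper_force: 0.0
```

apply_moves:
  delta_pos:
    - [0.01,0,-0.3]
    - [0.01,0,-0.6]
    - [0.01,0,-0.8]
    - [0.01,0,-0.88]
    - [0.01,0,-0.88]
    - [0.01,0,-0.88]
  rot:
    - [0,0,0]
    - [0,0,0]
    - [0,0,0]
    - [0,0,0]
    - [0,0,0]
    - [0,0,0]
  hand: [0.6,0.6,0.6,0.6,0.6,0.6]

```text
time_s: 4.22
ee_pos: [486.7, 275.2, 37.4]
ee_rot: [179.9, -0.0, 96.0]
force: [1.3, 0.5, 0.6]
gripper_width: 54.8
gripper_force: 0.0
```

apply_moves:
  delta_pos:
    - [0,0,0]
    - [0,0,0]
    - [0,0,0]
    - [0,0,0]
    - [0,0,0]
    - [0,0,0]
    - [0,0,0]
    - [0,0,0]
  rot:
    - [0,0,0]
    - [0,0,0]
    - [0,0,0]
    - [0,0,0]
    - [0,0,0]
    - [0,0,0]
    - [0,0,0]
    - [0,0,0]
  hand: [0.15,0.15,0.15,0.15,0.15,0.15,0.15,0.15]
  newtons: 10

```text
time_s: 4.88
ee_pos: [486.1, 275.8, 36.9]
ee_rot: [180.0, -0.0, 96.1]
force: [-0.4, -0.7, 4.4]
gripper_width: 21.7
gripper_force: 10.0
```

apply_moves:
  delta_pos:
    - [0.072,0.012,0]
    - [0.142,0.032,0]
    - [0.21,0.058,0]
    - [0.274,0.092,0]
    - [0.335,0.131,0]
    - [0.392,0.177,0]
    - [0.443,0.228,0]
    - [0.443,0.228,0]
    - [0.443,0.228,0]
  rot:
    - [0,0,0.069]
    - [0,0,0.137]
    - [0,0,0.206]
    - [0,0,0.274]
    - [0,0,0.343]
    - [0,0,0.411]
    - [0,0,0.48]
    - [0,0,0.48]
    - [0,0,0.48]
  hand: [0.15,0.15,0.15,0.15,0.15,0.15,0.15,0.15,0.15]

```text
time_s: 5.63
ee_pos: [539.1, 304.4, 36.8]
ee_rot: [179.9, -0.1, 137.3]
force: [-2.3, 3.2, 6.1]
gripper_width: 21.3
gripper_force: 10.0
```

```bash
python3 - <<'E'
from h import *
np.set_printoptions(precision=1,suppress=True)
print(env.state()['ee_pos'],env.state()['force'])
from scipy.spatial.transform import Rotation as Ro
q=np.array([522.1,-105.6,77.3]);B=Ro.from_euler('xyz',[0,-30,-2.4],degrees=True)
for z in(24,26,90,150):print(z,q+B.apply([-67,0,z]))
print(B.apply([0,0,1]))
# tool axes: y=bin x, z=-bin z, x=y cross z
M=B.as_matrix();T=np.c_[np.cross(M[:,0],-M[:,2]),M[:,0],-M[:,2]];print(Ro.from_matrix(T).as_euler('xyz',degrees=True))
E
```

```text
[539.1 304.4  36.8] [-2.3  3.2  6.1]
24 [ 452.1 -102.7   64.6]
26 [ 451.1 -102.6   66.3]
90 [ 419.2 -101.3  121.7]
150 [ 389.2 -100.   173.7]
[-0.5  0.   0.9]
[150.    0.   87.6]
```

apply_moves:
  delta_pos:
    - [0,0,0]
    - [0,0,0]
    - [0,0,0]
    - [0,0,0]
    - [0,0,0.2]
    - [0,0,0.5]
    - [0,0,0.8]
    - [0,0,1]
  rot:
    - [0,0,0]
    - [0,0,0]
    - [0,0,0]
    - [0,0,0]
    - [0,0,0]
    - [0,0,0]
    - [0,0,0]
    - [0,0,0]
  hand: [0.5,0.5,0.5,0.5,0.5,0.5,0.5,0.5]

```text
time_s: 6.3
ee_pos: [540.2, 303.4, 159.6]
ee_rot: [179.8, 0.1, 137.3]
force: [0.2, 0.4, -0.5]
gripper_width: 45.6
gripper_force: 0.0
```

apply_moves:
  delta_pos:
    - [-0.1,0,0.3]
    - [-0.3,-0.2,0.5]
    - [-0.6,-0.4,0.7]
    - [-0.8,-0.7,0.8]
  rot:
    - [0,0,-0.07]
    - [0,0,-0.14]
    - [0,0,-0.21]
    - [0,0,-0.28]
  hand: [0.5,0.5,0.5,0.5]

```text
time_s: 6.63
ee_pos: [448.4, 227.6, 251.2]
ee_rot: [179.8, -0.1, 113.1]
force: [1.4, -0.4, 1.3]
gripper_width: 45.7
gripper_force: 0.0
```

```bash
python3 - <<'E'
from h import *
np.set_printoptions(precision=1,suppress=True)
print(env.state()['ee_pos'])
s=grab('side');t=grab('top')
ims=[]
for p,(x,y,w,h),k in((t,(95,180,100,90),4),(s,(185,310,100,90),4)):
    c=cv2.resize(p['pixels'][y:y+h,x:x+w,::-1],None,fx=4,fy=4,interpolation=cv2.INTER_CUBIC)
    for X in((476.1,358.5,12),(539.2,301.5,50),(539.2,301.5,68)):
        u=(proj(p,X)-(x,y)+.5)*4;cv2.circle(c,tuple(int(v) for v in u),2,(255,255,0),-1)
    ims.append(c)
    hsv=cv2.cvtColor(p['pixels'],cv2.COLOR_RGB2HSV);m=cv2.inRange(hsv,(0,150,100),(8,255,255))
    n,_,st,cc=cv2.connectedComponentsWithStats(m)
    for i in range(1,n):
        if st[i,4]>8 and x<cc[i][0]<x+w and y<cc[i][1]<y+h: print(cc[i],st[i,2:],atz(p,cc[i],50),atz(p,cc[i],60))
    for r in spotter.landmark_of(p,'lever_knob')[:1]:print('knob',r,atz(p,r['position'],50))
    for r in spotter.landmark_of(p,'lever_pivot')[:1]:print('pivot',r,atz(p,r['position'],50))
cv2.imwrite('pics/lev.png',np.hstack(ims))
E
```

```text
[448.4 227.6 251.2]
knob {'position': [163.6, 205.7], 'score': 0.58} [536.6 299.3  50. ]
pivot {'position': [340.8, 223.9], 'score': 0.34} [ 527.  -109.6   50. ]
[230.  331.4] [ 11  18 145] [541.  304.5  50. ] [538.7 309.2  60. ]
[211.2 381.6] [13  8 74] [544.1 411.2  50. ] [541.7 414.8  60. ]
knob {'position': [230.7, 330.3], 'score': 0.95} [540.4 301.7  50. ]
pivot {'position': [254.5, 364.0], 'score': 0.58} [474.3 358.   50. ]
```

View pics/lev.png

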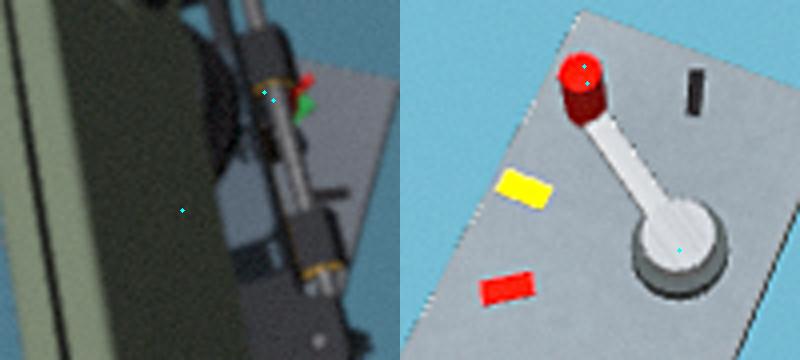

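The knob sits near the green mark, but the arm hides it from above. I'll move to the bin approach and check the lever from the top there.

apply_moves:
  delta_pos:
    - [-0.04,-0.24,0]
    - [-0.09,-0.48,0]
    - [-0.13,-0.72,0]
    - [-0.17,-0.95,0]
  rot:
    - [0,0,-0.075]
    - [0,0,-0.15]
    - [0,0,-0.225]
    - [0,0,-0.297]
  hand: [0.55,0.55,0.55,0.55]

```text
time_s: 7.27
ee_pos: [429.1, 112.5, 247.9]
ee_rot: [-179.9, 0.0, 87.5]
force: [0.1, -0.3, 0.4]
gripper_width: 50.0
gripper_force: 0.0
```

apply_moves:
  delta_pos:
    - [-0.04,-0.19,0]
    - [-0.08,-0.38,0]
    - [-0.12,-0.57,0]
    - [-0.16,-0.76,0]
    - [-0.16,-0.95,0]
  rot:
    - [0,-0.07,0]
    - [0,-0.14,0]
    - [0,-0.21,0]
    - [0,-0.28,0]
    - [0,-0.349,0]
  hand: [0.55,0.55,0.55,0.55,0.55]

```text
time_s: 7.68
ee_pos: [409.5, -1.2, 248.9]
ee_rot: [149.8, -1.1, 88.2]
force: [0.1, 0.9, -0.3]
gripper_width: 49.7
gripper_force: 0.0
```

apply_moves:
  delta_pos:
    - [-0.05,-0.28,-0.1]
    - [-0.1,-0.56,-0.2]
    - [-0.16,-0.83,-0.4]
    - [-0.16,-0.83,-0.4]
    - [-0.16,-0.83,-0.4]
  rot:
    - [0,0,0]
    - [0,0,0]
    - [0,0,0]
    - [0,0,0]
    - [0,0,0]
  hand: [0.55,0.55,0.55,0.55,0.55]

```text
time_s: 8.1
ee_pos: [389.1, -103.1, 198.2]
ee_rot: [150.3, -1.2, 87.7]
force: [-0.9, -0.3, 0.2]
gripper_width: 50.2
gripper_force: 0.0
```

```bash
python3 - <<'E'
from h import *
np.set_printoptions(precision=1,suppress=True)
print(env.state()['ee_pos'],env.state()['ee_rot'])
s=grab('side');t=grab('top')
for p,(x,y,w,h) in((t,(95,180,100,90)),(s,(185,310,100,90))):
    hsv=cv2.cvtColor(p['pixels'],cv2.COLOR_RGB2HSV);m=cv2.inRange(hsv,(0,150,100),(8,255,255))
    n,_,st,cc=cv2.connectedComponentsWithStats(m)
    for i in range(1,n):
        if st[i,4]>8 and x<cc[i][0]<x+w and y<cc[i][1]<y+h: print(cc[i],st[i,2:],atz(p,cc[i],50),atz(p,cc[i],68))
    for r in spotter.landmark_of(p,'lever_knob')[:1]:print('knob',r,atz(p,r['position'],50))
    for r in spotter.landmark_of(p,'lever_pivot')[:1]:print('pivot',r,atz(p,r['position'],50))
p=t;x,y=95,150
c=cv2.resize(p['pixels'][y:y+120,x:x+300,::-1],None,fx=2.6,fy=2.6,interpolation=cv2.INTER_CUBIC)
for X in((476.1,358.5,50),(539.2,301.5,68)):
    u=(proj(p,X)-(x,y)+.5)*2.6;cv2.circle(c,tuple(int(v) for v in u),1,(255,255,0),-1)
cv2.imwrite('pics/lev2.png',c)
E
```

```text
[ 389.1 -103.1  198.2] [150.3  -1.2  87.7]
[129.7 199.8] [ 6 10 32] [544.2 380.9  50. ] [540.2 373.4  68. ]
[160.8 202.1] [ 9  9 61] [544.6 307.   50. ] [540.6 301.   68. ]
[170.2 200.9] [ 5  5 12] [549.1 285.7  50. ] [545.  280.1  68. ]
knob {'position': [165.3, 203.2], 'score': 0.84} [542.8 296.2  50. ]
pivot {'position': [134.5, 230.3], 'score': 0.96} [474.1 357.8  50. ]
[230.  331.3] [ 11  18 142] [541.1 304.2  50. ] [537.  312.6  68. ]
[211.2 381.6] [14  8 77] [544.  411.2  50. ] [539.8 417.7  68. ]
knob {'position': [229.5, 329.0], 'score': 0.81} [543.6 299.6  50. ]
pivot {'position': [254.8, 360.2], 'score': 0.91} [475.8 350.5  50. ]
```

View pics/lev2.png

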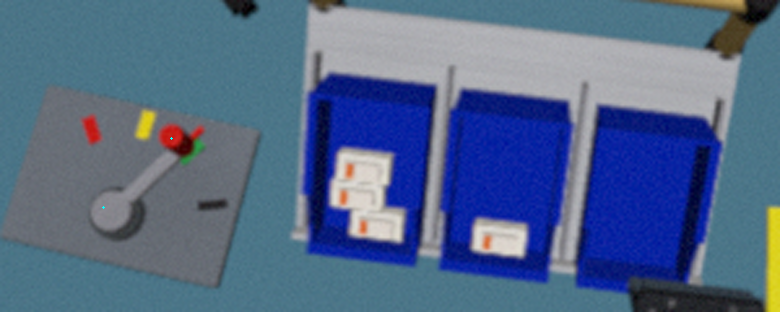

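The lever is at the green mark: knob top measured at (540.6,301) against a target of (539,301.5). Next is the descent onto the right bin's lip along its tilted normal.

apply_moves:
  delta_pos:
    - [0,0,-0.2]
    - [0.065,0,-0.315]
    - [0.13,0,-0.43]
    - [0.13,0,-0.43]
  rot:
    - [-0.014,0,0]
    - [-0.014,0,0]
    - [-0.014,0,0]
    - [-0.014,0,0]
  hand: [0.55,0.55,0.55,0.55]

```text
time_s: 8.73
ee_pos: [405.9, -98.9, 147.9]
ee_rot: [150.2, -0.0, 88.2]
force: [0.0, 0.4, 0.1]
gripper_width: 50.4
gripper_force: 0.0
```

apply_moves:
  delta_pos:
    - [0.098,0,-0.17]
    - [0.196,0,-0.34]
    - [0.26,0,-0.45]
    - [0.32,0,-0.55]
    - [0.36,0,-0.62]
    - [0.39,0,-0.67]
    - [0.39,0,-0.67]
  rot:
    - [0,0,0]
    - [0,0,0]
    - [0,0,0]
    - [0,0,0]
    - [0,0,0]
    - [0,0,0]
    - [0,0,0]
  hand: [0.55,0.55,0.55,0.55,0.55,0.55,0.55]

```text
time_s: 9.32
ee_pos: [453.8, -99.7, 69.2]
ee_rot: [150.0, 0.0, 88.1]
force: [-0.3, -0.2, -0.0]
gripper_width: 50.3
gripper_force: 0.0
```

```bash
python3 - <<'E'
from h import *
np.set_printoptions(precision=1,suppress=True)
from scipy.spatial.transform import Rotation as Ro
e=env.state();print(e['ee_pos'],e['ee_rot'],e['force'],e['qpos'])
B=Ro.from_euler('xyz',[0,-30,-2.4],degrees=True);print('tcp in bin',B.inv().apply(e['ee_pos']-np.array([522.1,-105.6,77.3])))
s=grab('side','sg.png')
y,x=110,230
cv2.imwrite('pics/sg.png',cv2.resize(s['pixels'][y:y+150,x:x+200,::-1],None,fx=4,fy=4,interpolation=cv2.INTER_CUBIC))
E
```

```text
[453.8 -99.7  69.2] [150.    0.   88.1] [-0.3 -0.2 -0. ] [-20.4   9.4 137.9  66.6  10.  -82.5]
tcp in bin [-63.3   3.   27.2]
```

View pics/sg.png

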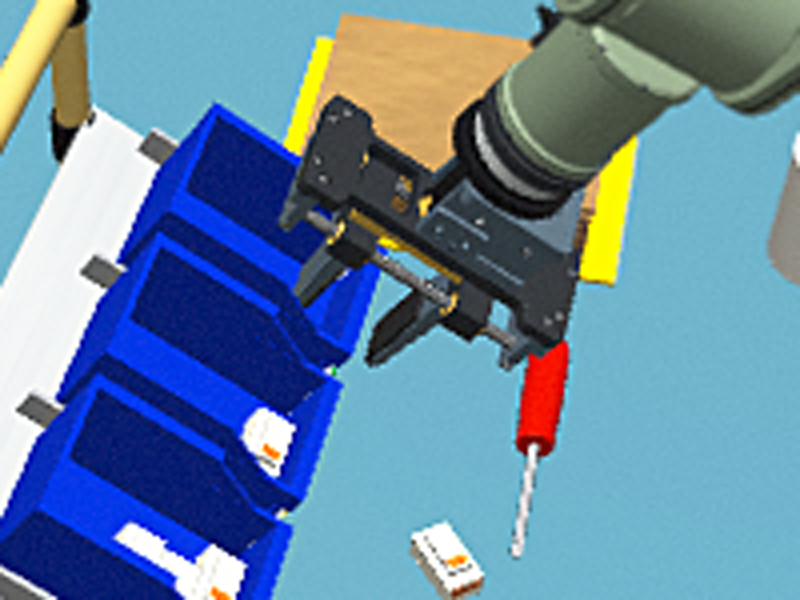

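The fingers straddle the lip of the empty bin, with the inner finger inside it. I'll make a small correction and close.

apply_moves:
  delta_pos:
    - [-0.018,-0.024,-0.031]
    - [-0.018,-0.024,-0.031]
    - [-0.018,-0.024,-0.031]
  rot:
    - [0,0,0]
    - [0,0,0]
    - [0,0,0]
  hand: [0.3,0.3,0.3]
  newtons: 25

```text
time_s: 9.62
ee_pos: [450.9, -103.3, 66.4]
ee_rot: [149.9, 0.1, 88.0]
force: [-0.3, -0.0, 0.5]
gripper_width: 33.0
gripper_force: 0.0
```

apply_moves:
  delta_pos:
    - [0,0,0]
    - [0,0,0]
    - [0,0,0]
    - [0,0,0]
    - [0,0,0]
    - [0,0,0]
    - [0,0,0]
    - [0,0,0]
  rot:
    - [0,0,0]
    - [0,0,0]
    - [0,0,0]
    - [0,0,0]
    - [0,0,0]
    - [0,0,0]
    - [0,0,0]
    - [0,0,0]
  hand: [0,0,0,0,0,0,0,0]
  newtons: 25

```text
time_s: 10.28
ee_pos: [452.5, -103.7, 66.9]
ee_rot: [149.8, 0.1, 88.0]
force: [4.7, 1.9, 5.5]
gripper_width: 10.3
gripper_force: 25.0
```

apply_moves:
  delta_pos:
    - [-0.02,0.001,0.035]
    - [-0.06,0.002,0.104]
    - [-0.11,0.004,0.19]
    - [-0.17,0.007,0.295]
    - [-0.23,0.009,0.4]
    - [-0.3,0.012,0.52]
    - [-0.36,0.012,0.65]
    - [-0.42,0.012,0.8]
    - [-0.42,0.012,0.8]
  rot:
    - [0,0,0]
    - [0,0,0]
    - [0,0,0]
    - [0,0,0]
    - [0,0,0]
    - [0,0,0]
    - [0,0,0]
    - [0,0,0]
    - [0,0,0]
  hand: [0,0,0,0,0,0,0,0,0]

```text
time_s: 11.03
ee_pos: [399.7, -102.4, 163.3]
ee_rot: [149.8, 0.2, 88.0]
force: [1.5, 0.2, -2.1]
gripper_width: 9.9
gripper_force: 25.0
```

```bash
python3 - <<'E'
from h import *
np.set_printoptions(precision=1,suppress=True)
e=env.state();print(e['ee_pos'],e['ee_rot'],e['force'],e['qpos'],e['gripper_width'])
s=grab('side');t=grab('top')
a=cv2.resize(s['pixels'][80:280,220:420,::-1],None,fx=2,fy=2);b=cv2.resize(t['pixels'][150:350,240:440,::-1],None,fx=2,fy=2)
cv2.imwrite('pics/lift.png',np.hstack([a,b]))
E
```

```text
[ 399.7 -102.4  163.3] [149.8   0.2  88. ] [ 1.5  0.2 -2.1] [-25.1  -6.3 134.   26.   26.4 -43.9] 9.926970184877693
```

View pics/lift.png

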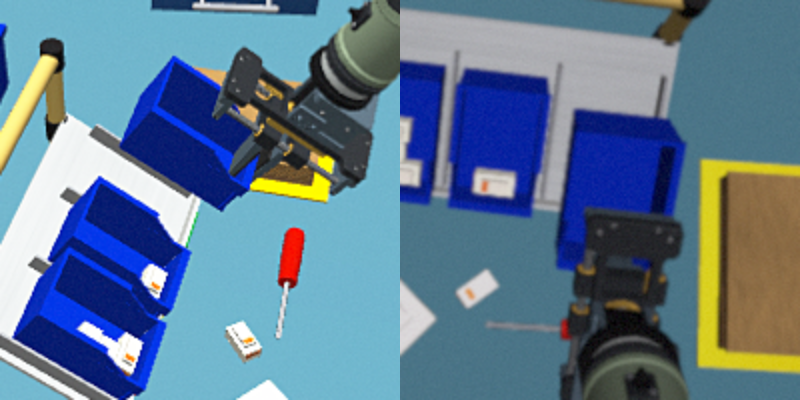

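The bin is lifted cleanly and the full bins are undisturbed. Next I'll level it and carry it over the mat.

apply_moves:
  delta_pos:
    - [0,0,0.06]
    - [0,0,0.12]
    - [0,0,0.2]
    - [0,0,0.28]
    - [0,0,0.34]
    - [0,0,0.4]
    - [0,0,0.4]
  rot:
    - [0,0.058,0]
    - [0,0.116,0]
    - [0,0.174,0]
    - [0,0.232,0]
    - [0,0.29,0]
    - [0,0.349,0]
    - [0,0.349,0]
  hand: [0,0,0,0,0,0,0]

```text
time_s: 11.72
ee_pos: [404.2, -101.9, 208.6]
ee_rot: [180.0, 1.0, 88.5]
force: [1.4, -0.3, -1.4]
gripper_width: 9.7
gripper_force: 25.0
```

apply_moves:
  delta_pos:
    - [-0.02,-0.1,0]
    - [-0.06,-0.3,0]
    - [-0.1,-0.5,0]
    - [-0.15,-0.7,0]
    - [-0.18,-0.9,0]
    - [-0.2,-1,0]
  rot:
    - [0,0,0.01]
    - [0,0,0.023]
    - [0,0,0.023]
    - [0,0,0.023]
    - [0,0,0.023]
    - [0,0,0.023]
  hand: [0,0,0,0,0,0]

```text
time_s: 12.22
ee_pos: [374.9, -223.4, 207.3]
ee_rot: [-180.0, 1.0, 90.3]
force: [1.0, -1.1, -1.7]
gripper_width: 9.7
gripper_force: 25.0
```

apply_moves:
  delta_pos:
    - [-0.05,-0.2,0]
    - [-0.1,-0.4,0]
    - [-0.15,-0.6,0]
    - [-0.2,-0.8,-0.05]
    - [-0.23,-0.9,-0.1]
    - [-0.24,-0.96,-0.2]
    - [-0.24,-0.96,-0.3]
    - [-0.24,-0.96,-0.3]
  rot:
    - [0,0,0]
    - [0,0,0]
    - [0,0,0]
    - [0,0,0]
    - [0,0,0]
    - [0,0,0]
    - [0,0,0]
    - [0,0,0]
  hand: [0,0,0,0,0,0,0,0]

```text
time_s: 12.88
ee_pos: [345.2, -335.2, 169.5]
ee_rot: [-179.8, 0.7, 90.3]
force: [-0.3, 0.2, -1.9]
gripper_width: 10.1
gripper_force: 25.0
```

```bash
python3 - <<'E'
from h import *
np.set_printoptions(precision=1,suppress=True)
e=env.state();print(e['ee_pos'],e['ee_rot'],e['force'],e['qpos'],e['gripper_width'],e['torque'])
s=grab('side');t=grab('top')
ims=[]
o=e['ee_pos']+np.array([67,1,-25.8])
for p,(x,y) in((s,(270,60)),(t,(360,180))):
    im=cv2.resize(p['pixels'][y:y+150,x:x+130,::-1],None,fx=3,fy=3,interpolation=cv2.INTER_CUBIC)
    for P in ((70,45,75),(70,-45,75),(70,45,0),(70,-45,0),(-12,45,75),(-12,-45,75),(-12,45,51),(-72,45,51),(-72,-45,51),(-70,45,0)):
        u=(proj(p,o+P)-(x,y)+.5)*3;cv2.circle(im,tuple(int(v) for v in u),1,(255,255,255),-1)
    ims.append(im)
cv2.imwrite('pics/over.png',np.hstack(ims))
E
```

```text
[ 345.2 -335.2  169.5] [-179.8    0.7   90.3] [-0.3  0.2 -1.9] [-45.1  11.8 105.7  -0.7  62.2 -45. ] 10.113720429984124 [ 0.   0.1 -0. ]
```

View pics/over.png

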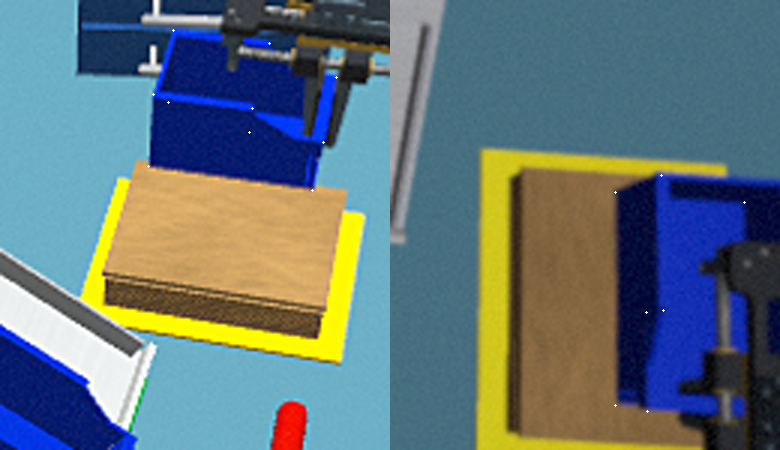

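The predicted corners land on the bin in both views, so it is level, square to the mat and over the pads. I'll descend, feeling for contact around TCP z of 69.

apply_moves:
  delta_pos:
    - [0.008,-0.017,-0.1]
    - [0.008,-0.017,-0.3]
    - [0.008,-0.017,-0.5]
    - [0.008,-0.017,-0.65]
    - [0.008,-0.017,-0.72]
    - [0.008,-0.017,-0.76]
    - [0.008,-0.017,-0.77]
    - [0.008,-0.017,-0.77]
    - [0.008,-0.017,-0.77]
  rot:
    - [0.008,0,-0.003]
    - [0.008,0,-0.003]
    - [0.008,0,-0.003]
    - [0.008,0,-0.003]
    - [0.008,0,-0.003]
    - [0.008,0,-0.003]
    - [0.008,0,-0.003]
    - [0.008,0,-0.003]
    - [0.008,0,-0.003]
  hand: [0,0,0,0,0,0,0,0,0]

```text
time_s: 13.73
ee_pos: [349.0, -339.9, 82.1]
ee_rot: [179.9, 0.4, 90.1]
force: [-0.4, -0.4, -1.6]
gripper_width: 10.1
gripper_force: 25.0
```

apply_moves:
  delta_pos:
    - [0,0,0]
    - [0,0,0]
    - [0,0,0]
  rot:
    - [0,0,0]
    - [0,0,0]
    - [0,0,0]
  hand: [0,0,0]

```text
time_s: 13.98
ee_pos: [348.6, -339.5, 81.7]
ee_rot: [179.9, 0.4, 90.1]
force: [-0.0, -0.8, -2.0]
gripper_width: 9.9
gripper_force: 25.0
```

apply_moves:
  delta_pos:
    - [-0.019,0.018,-0.01]
    - [-0.019,0.018,-0.03]
    - [-0.019,0.018,-0.05]
    - [-0.019,0.018,-0.05]
    - [-0.019,0.018,-0.05]
  rot:
    - [0.005,0,0]
    - [0.005,0,0]
    - [0.005,0,0]
    - [0.005,0,0]
    - [0.005,0,0]
  hand: [0,0,0,0,0]

```text
time_s: 14.4
ee_pos: [345.9, -337.0, 74.8]
ee_rot: [180.0, -0.1, 90.1]
force: [-0.3, 1.2, -2.1]
gripper_width: 10.0
gripper_force: 25.0
```

```bash
cat > st.py <<'E'
from h import *
np.set_printoptions(precision=2,suppress=True)
F=[];P=[]
for i in range(4):
    e=env.state();grab('top');F.append(e['force']);P.append(np.r_[e['ee_pos'],e['ee_rot'],e['torque']])
print(np.mean(F,0),F[0],F[-1],np.mean(P,0))
E
python3 st.py
```

```text
[-0.16  0.35 -1.68] [-0.27  1.22 -2.08] [-0.05  0.44 -1.97] [ 346.02 -337.05   74.97  179.97   -0.09   90.06   -0.02    0.04   -0.01]
```

apply_moves:
  delta_pos:
    - [0,0,-0.006]
    - [0,0,-0.0125]
    - [0,0,-0.0125]
  rot:
    - [0,0,0]
    - [0,0,0]
    - [0,0,0]
  hand: [0,0,0]

```text
time_s: 14.85
ee_pos: [346.0, -337.0, 73.5]
ee_rot: [180.0, -0.1, 90.1]
force: [-0.3, -0.4, -1.3]
gripper_width: 9.7
gripper_force: 25.0
```

apply_moves:
  delta_pos:
    - [0,0,-0.006]
    - [0,0,-0.0125]
    - [0,0,-0.0125]
  rot:
    - [0,0,0]
    - [0,0,0]
    - [0,0,0]
  hand: [0,0,0]

```text
time_s: 15.1
ee_pos: [345.9, -337.0, 71.9]
ee_rot: [180.0, -0.1, 90.1]
force: [0.1, -0.5, -1.2]
gripper_width: 9.6
gripper_force: 25.0
```

```bash
python3 st.py
```

```text
[ 0.28 -0.04 -1.63] [ 0.13 -0.54 -1.22] [ 0.32 -0.08 -1.53] [ 345.99 -337.02   72.01  179.96   -0.08   90.06    0.      0.04   -0.02]
```

apply_moves:
  delta_pos:
    - [0,0,-0.006]
    - [0,0,-0.0125]
    - [0,0,-0.0125]
  rot:
    - [0,0,0]
    - [0,0,0]
    - [0,0,0]
  hand: [0,0,0]

```text
time_s: 15.55
ee_pos: [345.9, -337.0, 70.4]
ee_rot: [180.0, -0.1, 90.1]
force: [-0.0, 0.7, -2.3]
gripper_width: 10.2
gripper_force: 25.0
```

```bash
python3 st.py
```

```text
[ 0.04  0.19 -1.91] [-0.04  0.72 -2.34] [-0.38  0.56 -2.86] [ 345.99 -337.01   70.51  179.96   -0.08   90.06   -0.02    0.05    0.01]
```

apply_moves:
  delta_pos:
    - [0,0,-0.006]
    - [0,0,-0.0125]
    - [0,0,-0.0125]
  rot:
    - [0,0,0]
    - [0,0,0]
    - [0,0,0]
  hand: [0,0,0]

```text
time_s: 16.0
ee_pos: [345.9, -337.0, 68.9]
ee_rot: [180.0, -0.1, 90.1]
force: [0.7, -0.5, -1.7]
gripper_width: 9.8
gripper_force: 25.0
```

```bash
python3 st.py
```

```text
[ 0.3  -0.56 -1.89] [ 0.73 -0.52 -1.71] [ 0.38 -0.85 -1.41] [ 345.99 -337.01   69.01  179.96   -0.08   90.06   -0.03    0.05    0.01]
```

apply_moves:
  delta_pos:
    - [0,0,-0.005]
    - [0,0,-0.01]
    - [0,0,-0.01]
  rot:
    - [0,0,0]
    - [0,0,0]
    - [0,0,0]
  hand: [0,0,0]

```text
time_s: 16.45
ee_pos: [346.0, -337.1, 67.8]
ee_rot: [180.0, -0.1, 90.0]
force: [-1.2, 0.1, -1.1]
gripper_width: 9.5
gripper_force: 25.0
```

```bash
python3 st.py
```

```text
[-0.48  0.   -1.81] [-1.19  0.14 -1.12] [-0.26 -0.18 -2.15] [ 346.04 -337.07   67.86  179.96   -0.08   90.05   -0.     -0.01    0.  ]
```

apply_moves:
  delta_pos:
    - [0,0,-0.004]
    - [0,0,-0.008]
    - [0,0,-0.008]
  rot:
    - [0,0,0]
    - [0,0,0]
    - [0,0,0]
  hand: [0,0,0]

```text
time_s: 16.9
ee_pos: [346.0, -337.1, 67.0]
ee_rot: [180.0, -0.1, 90.1]
force: [-0.9, -0.6, -0.9]
gripper_width: 9.7
gripper_force: 25.0
```

```bash
python3 st.py
```

```text
[-0.84 -0.38 -0.33] [-0.89 -0.64 -0.9 ] [-1.35 -0.16 -0.35] [ 346.05 -337.14   67.03  179.95   -0.07   90.06    0.01   -0.03    0.03]
```

Contact has started: the weight reading dropped from -1.85 to -0.3 N. One more small step.

apply_moves:
  delta_pos:
    - [0,0,-0.004]
    - [0,0,-0.006]
    - [0,0,-0.006]
  rot:
    - [0,0,0]
    - [0,0,0]
    - [0,0,0]
  hand: [0,0,0]

```text
time_s: 17.35
ee_pos: [346.1, -337.2, 66.4]
ee_rot: [179.9, -0.1, 90.1]
force: [-0.8, 0.0, 2.8]
gripper_width: 9.8
gripper_force: 25.0
```

```bash
python3 st.py
```

```text
[-1.17 -0.07  2.08] [-0.76  0.01  2.78] [-1.32  0.31  1.43] [ 346.06 -337.18   66.42  179.95   -0.06   90.06    0.1     0.04    0.05]
```

apply_moves:
  delta_pos:
    - [0,0,0.003]
    - [0,0,0.003]
    - [0,0,0.003]
    - [0,0,0.003]
    - [0,0,0.003]
    - [0,0,0.003]
    - [0,0,0.003]
    - [0,0,0.003]
  rot:
    - [0,0,0]
    - [0,0,0]
    - [0,0,0]
    - [0,0,0]
    - [0,0,0]
    - [0,0,0]
    - [0,0,0]
    - [0,0,0]
  hand: [0,0,0.15,0.2,0.3,0.4,0.45,0.45]
  newtons: 10

```text
time_s: 18.22
ee_pos: [346.1, -337.0, 66.5]
ee_rot: [180.0, -0.1, 90.1]
force: [0.3, 0.1, -0.4]
gripper_width: 40.0
gripper_force: 0.0
```

apply_moves:
  delta_pos:
    - [0,0,0]
    - [0,0,0]
    - [0,0,0.1]
    - [0,0,0.3]
    - [0,0,0.5]
    - [0,0,0.75]
    - [0,0,1]
    - [0,0,1]
  rot:
    - [0,0,0]
    - [0,0,0]
    - [0,0,0]
    - [0,0,0]
    - [0,0,0]
    - [0,0,0]
    - [0,0,0]
    - [0,0,0]
  hand: [0.45,0.45,0.45,0.45,0.45,0.45,0.45,0.45]

```text
time_s: 18.88
ee_pos: [348.6, -339.6, 192.3]
ee_rot: [179.5, 0.4, 90.1]
force: [0.7, -1.2, -0.2]
gripper_width: 40.5
gripper_force: 0.0
```

apply_moves:
  delta_pos:
    - [-0.1,0.2,0.2]
    - [-0.2,0.5,0.3]
    - [-0.2,0.8,0.4]
    - [-0.2,1,0.4]
    - [-0.2,1,0.4]
  rot:
    - [0,0,0]
    - [0,0,0]
    - [0,0,0]
    - [0,0,0]
    - [0,0,0]
  hand: [0.45,0.45,0.45,0.45,0.45]

```text
time_s: 19.3
ee_pos: [321.1, -213.6, 234.9]
ee_rot: [179.9, -0.2, 90.2]
force: [-0.1, 0.1, -1.1]
gripper_width: 40.7
gripper_force: 0.0
```

```bash
python3 - <<'E'
from h import *
np.set_printoptions(precision=1,suppress=True)
s=grab('side');t=grab('top');o=np.array([413.1,-336.2,41])
# blue blob near the mat vs predicted outline
from scipy.spatial import ConvexHull
C=np.array([(x,y,z) for y in(45,-45) for x,z in((70,75),(70,0),(-70,0),(-72,35),(-72,51),(-12,51),(-12,75))],float)
for n,p,roi in(('s',s,(280,60,130,110)),('t',t,(370,180,130,170))):
    m=cv2.inRange(cv2.cvtColor(p['pixels'],cv2.COLOR_RGB2HSV),(110,150,40),(130,255,255));x,y,w,h=roi;z=np.zeros_like(m);z[y:y+h,x:x+w]=m[y:y+h,x:x+w]
    k,l,st,_=cv2.connectedComponentsWithStats(z);i=1+np.argmax(st[1:,4]);c=cv2.findContours((l==i).astype('uint8'),0,1)[0][0][:,0]
    pr=np.array([proj(p,o+q) for q in C])
    print(n,'seen',st[i,:4],np.array(cv2.minAreaRect(c)[1]),cv2.minAreaRect(c)[2],'pred',pr.min(0),np.ptp(pr,0),cv2.minAreaRect(pr.astype('float32'))[1:])
    print([(round(r['score'],2),r['position']) for r in spotter.landmark_of(p,'bin_a')[:4]],proj(p,o))
E
```

```text
s seen [317 101  59  51] [55.3 43.7] 8.880659103393555 pred [316.7 101.5] [59.2 50.7] ((56.026180267333984, 43.604915618896484), 9.19087028503418)
[(0.97, [262.6, 250.5]), (0.95, [347.3, 133.6]), (0.58, [277.1, 210.1])] [345.  137.2]
t seen [419 246  56  60] [59. 55.] 90.0 pred [417.8 245.2] [55.3 71.8] ((55.098114013671875, 71.4748306274414), 0.5136462450027466)
[(0.75, [438.1, 282.4]), (0.63, [238.9, 215.5]), (0.59, [288.5, 218.1])] [437.8 282. ]
```

```bash
python3 -c "
from workcell import env
print(env.job_done())"
```

```text
the job is handed in; nothing more can be done
None
```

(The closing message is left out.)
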